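Clip the lamp on and hold the tool chest's lid open

ROBOT

A 7-joint arm with a two-finger parallel gripper is mounted at the origin on the work surface. World frame = base frame: x ahead of the robot, y to its left, z up, the work surface at z = 0. Lengths are in m, angles in rad, forces in N, time in s.
With the tool pointing down it reaches from about 0.425 to 0.925 m from the base axis. Payload 6.8 kg.
Tool frame: the origin (TCP) lies midway between the tips of the shut fingers; the grasp point (between the pads) lies 19 mm behind it; z points along the fingers, y is the line along which they close (so a half turn about z gives the same grasp; the last joint's range is limited). The gripper opens to 85 mm and grips with 20 to 120 N. Pads are 22 mm wide; open, the fingers measure 114 mm over their backs; the gripper's body (76 mm by 85 mm) begins 54 mm behind the grasp point. The pads swing forward as they close: fully open they stand 13 mm farther back than shut.
Start: joints at [1.164, 0.477, 0.022, 1.555, -0.011, 1.109, -0.083], TCP at [0.199, -0.645, 0.231] pointing down, gripper open.
Joint ranges: [-2.96, 2.96], [-0.34, 2.1], [-1.41, 1.46], [0.24, 2.44], [-1.37, 4.51], [0.17, 1.92], [-2.96, 2.96]. Speed limits (rad/s): [2.39, 2.39, 3.14, 3.14, 3.14, 3.14, 3.14].

INTERFACE

Orientations are given as a unit quaternion [w, x, y, z].
In Python, from station import readout, imaging, hand_in gives the robot as it stands.
- The arm moves only by the tool drive_tool, never from a script. Its argument "series" is a list of rows, each a list of 5 numbers: the shift along the tool's x, y, z in cm, then the turn about the tool's z in degrees, then the closure, from -1 (fully open) to 1 (shut). A call has 1 to 8 rows; each row shifts and turns the commanded pose from where the row before left it, along the tool's axes as they then stand; what a row does not reach is not made up. A row lasts 1/10 s, in which the tool goes at most 50 mm and 8.59 degrees, less where a joint would pass 70% of its speed; a pose out of reach is approached as far as the arm can. A call with a gripper value outside its range is refused whole. The fingers move at their own pace and stop on an object; "squeeze" is the grip in N (left out, the last holds). Time passes only in rows, so rows that do not move let the fingers close. It gives the time, the measured TCP pose, the force, the opening and the grip force at its end, in the units of the state.
- readout.get_obs(): the state, without advancing time (a new reading comes with each control period).
- imaging.read_camera(name): name is "scene" or "top" or "wrist"; returns the picture (420x560x3 uint8, red, green, blue); there is no depth.
- imaging.camera_model(name): a dict with "vfov" (degrees; the focal length in pixels is half the picture's height over the tangent of half this angle, whatever the lens; pixels are square), "cx", "cy" (the principal point, pixels), "xyz" and "orientation" of the camera in the world. Camera axes: x right, y down, z forward; pixel columns grow to the right and rows downward; lengths in m; the calibration is good to about 2 mm. A picture is of the moment at which its call begins: read the wrist's pose just before it. camera_model takes no time and is no camera call; for the wrist camera it gives the pose at the moment of the call.
- hand_in(): hands the job in; it is judged then, once.
Trained networks look in the newest picture that a camera, given by its name, has taken for a name from the list of things; names that differ only in an ending like _2 or _b are one class to them, and where a whole thing is asked for, a point or a joint stands for the part that bears it (a point fixed in the world has none). Each returns a list of dicts, best first, with "conf" (0 to 1); they miss things now and then, are a little off and sometimes report something else, mostly with a low value. They report only what shows in the picture. A call takes as long as a camera call. They do not tell look-alikes from the thing itself.
- imaging.cut_out(thing, camera): "mask" (420x560 bool, what is visible of it) and "centre" ([column, row] in pixels, amid what is visible of it).
The state is a dict: "t": time; "q": joint angles; "joint_vel": joint speeds; "joint_torque": joint torques, N m; "eef_pos": TCP position; "tool_rot": TCP orientation; "contact_force": force on the tool from outside, world axes, zero at the start; "torque": the same for the moment, N m; "gripper_width": opening from 0.0 (shut) to 1.0 (fully open); "grasp_force": force on a finger pad.
Only numpy, scipy, OpenCV 4.12 (cv2) and the standard library are available. Lean on these libraries where they do the work, as an engineer would, in place of code of your own. Each camera call takes 0.05 s, during which the arm holds its last target. There are 200 camera calls.

TASK

Light up the tool chest and open it for me to look in: first clip the little sprung clip-on lamp squarely over the top edge of the upright pine board, either way round and anywhere along it, jaws well down over the edge, and let go of it. Then raise the chest's lid by its bar handle, which falls shut if let go, to 50 degrees open (within 5 degrees) and finish there while still holding it still: do not let go. Leave the bell, the tin and the two cups where they are.

Things in the scene. Friction and masses are not known exactly. Their poses are not given: they have to be found in the camera images.
- clamp: Black sprung clip lamp, like a big clothes peg, 90 g, standing on its closed jaws: two wings above, two jaws below a pivot. Origin on the pivot axis, 42 mm above the floor at the start; y along that axis, z up, the halves at -x and +x. The frame belongs to the -x half, which turns +0.40 rad about y when the clip is squeezed fully open, +0.14 when clipped on the board (the other half as much the other way).
- clamp_wings (a point): Midway between the wing tops when closed, 34 mm above the pivot. Wings 30 mm wide (y), splayed, outer faces 53 mm apart at the tops. Squeeze them along x (about 9 N at the tops, to a firm stop) to open the jaws; at the stop they are upright and parallel, outer faces 22 mm apart, from 4 to 42 mm above the pivot. Clipped on the board the tops are about 45 mm apart.
- clamp_tips (a point): Midway between the closed jaws' feet, 42 mm below the pivot. Squeezed to the stop, the jaw tips stand 32 mm apart inside, 59 mm outside, 37 mm below the pivot; the gap narrows to 19 mm at the pads' upper ends 14 mm below the pivot. Pads 36 mm wide (y). The pivot barrel has a radius of 6 mm.
- clamp_globe (a point): Centre of the lamp's round white globe, 22 mm diameter, beyond the pivot's end: y = +32 mm, 20 mm above the pivot; it turns with the -x half.
- clamp_jaw (a joint): angle between the halves of the clip lamp: 0 closed, about 0.28 rad when clipped on the board with its pads flat, 0.80 fully squeezed open
- board: Fixed upright pine board, 12 mm thick (x), 200 mm long (y), 110 mm high, on two low feet (70 x 20 x 18 mm) at its ends. Origin at the centre of its underside on the floor; z up.
- chest: Fixed grey steel tool chest, 200 mm deep (x), 300 mm wide (y), 140 mm high without the lid. Origin at the centre of its underside; its front faces its own -x. In the front a drawer of 300 mm width hangs open 70 to 110 mm (its top 72 mm above the floor).
- lid: Grey steel lid, a plate 202 mm long, 306 wide, 10 thick, 0.4 to 0.65 kg, free hinge: it falls shut. Origin in the middle of the hinge axis (its y), on the chest's rear top edge (chest x = +100 mm, z = 140 mm). Shut, its axes are parallel to the chest's, the plate lying to -x, 1 to 11 mm above the origin. Opening turns it about +y: the front rises and moves back; angle = tilt of its z axis.
- lid_bar (a point): Middle of the lid's handle, a round steel bar, 12 mm diameter, along the lid's y, 46 mm in front of the lid's front edge on two arms (116 mm clear between them); lid frame x = -248 mm, z = +6 mm. Can be pinched from above, fingers closing along the chest's x, one between bar and lid (40 mm clear); it turns between the fingers as the lid swings.
- bell: bystander: black domed bike bell, 52 mm across, 34 mm high, origin at the centre of its underside
- tin: bystander: flat plastic patch tin, 62 x 47 x 25 mm, origin at the centre of its underside
- cup_a: bystander: white ceramic cup of bolts, 68 mm across, 70 mm high, origin at the centre of its underside
- cup_b: bystander: the second such cup, same size and origin
There are look-alikes about, which are no part of the job. Several things have the shape of the clamp; the one meant has the colours described above.

How it is judged:
On the way, in this order (a step that is already met when the one before it is completed fails the run):
1. the clip lamp is clipped over the board's top edge and let go (x of clamp in the frame of board between -0.009 and 0.009 m and y of clamp in the frame of board between -0.1 and 0.1 m and z of clamp in the frame of board between 0.108 and 0.138 m and value of joint clamp_jaw between 0.15 and 0.45 rad and contact force between clamp and board above 1 N and contact force between the fingers and clamp below 0.2 N and angle between the y axis of clamp and the y axis of board, either way round below 0.3 rad and angle between clamp's own z axis and vertical below 0.4 rad), for 0.3 s.
2. then the lid is raised past 35 degrees (angle between lid's own z axis and vertical above 0.61 rad), for 0.1 s.
At the end, for the whole second after the job is handed in: Lid still at 45-55 deg, on the fingers (over 0.5 N), no loose thing touching it. Lamp clipped on the board and released: 12 mm or more of jaw over the edge on both sides, pivot within 9 mm of the mid plane, axis within 0.3 rad of the board's length, tilt under 0.4 rad. Bystanders moved under 30 mm (all of step 1 and angle between lid's own z axis and vertical between 0.785 and 0.96 rad and angular speed of lid below 0.1 rad/s and contact force between the fingers and lid above 0.5 N and contact force between each of clamp, bell, tin, cup_a, cup_b and lid below 0.1 N); the arm keeps its last pose, push and grip.
It fails at once if the bell, the tin or a cup is moved more than 30 mm (distance of any of bell, tin, cup_a, cup_b from where it was at the start of the episode above 0.03 m).
It also fails if it takes over 54 s, if anything falls off the work surface, if the arm or the gripper's body presses on something with over 40 N, if the wrist force passes 120 N, or if a joint passes its speed limit or range.

## Working session

There is one attempt and no reset: what is moved stays moved. The work goes in short steps, Python scripts to look and compute and a tool call to move; the robot and the scene stay as the last step left them, time stands still between calls to the robot, and variables do not carry over. Pictures are saved under pics/ and viewed, at most 10 in all, crops included, and the job is handed in when it is done.

Besides the shell and the picture viewer there is one more tool, called as name([rows], argument=value, ...), one row to a line, values as JSON. drive_tool: Moves the arm, as the interface text tells. Its arguments: {"type":"object","properties":{"series":{"type":"array"},"squeeze":{"type":"number"}},"required":["series"]}

```bash
mkdir -p pics; ls
cat > h.py <<'E'
import numpy as np, cv2
from scipy.spatial.transform import Rotation as R
from station import readout, imaging, hand_in
def quat(q): return R.from_quat([q[1],q[2],q[3],q[0]])
def cam(n):
    m=imaging.camera_model(n); f=210/np.tan(np.radians(m['vfov'])/2)
    return m,f,quat(m['orientation']).as_matrix(),np.array(m['xyz'])
def ray(n,px,z,c=None):
    m,f,Rm,o=c or cam(n)
    d=Rm@np.array([(px[0]-m['cx'])/f,(px[1]-m['cy'])/f,1]); return o+d*(z-o[2])/d[2]
def proj(n,P,c=None):
    m,f,Rm,o=c or cam(n)
    p=(np.atleast_2d(P)-o)@Rm; return np.c_[p[:,0]/p[:,2]*f+m['cx'],p[:,1]/p[:,2]*f+m['cy']]
def save(n,im,s=1): cv2.imwrite('pics/'+n+'.png',cv2.resize(im[:,:,::-1],None,fx=s,fy=s,interpolation=cv2.INTER_CUBIC))
E
python3 - <<'E'
from h import *
np.set_printoptions(precision=4,suppress=True)
for n in ['scene','top']:
    im=imaging.read_camera(n); save(n+'0',im,1.4); m=imaging.camera_model(n); print(n,m)
    for t in ['clamp','board','chest','lid','lid_bar','bell','tin','cup_a']:
        for r in imaging.cut_out(t,n)[:4]: print(t,round(r['conf'],2),np.round(r['centre']),r['mask'].sum())
print(readout.get_obs())
E
```

```text
pics
scene {'vfov': 52.76481137748925, 'cx': 276.8123612679708, 'cy': 205.12948468041176, 'xyz': array([ 1.0116, -0.0783,  0.8625]), 'orientation': array([-0.1924,  0.7146,  0.6503, -0.1716])}
clamp 0.97 [106. 240.] 800
clamp 0.76 [162. 158.] 549
clamp 0.55 [181. 190.] 597
board 0.73 [182. 249.] 3151
board 0.34 [225. 189.] 531
board 0.22 [181. 191.] 564
chest 0.78 [394. 213.] 21077
lid 0.7 [407. 203.] 14868
lid_bar 0.89 [405. 206.] 14736
bell 0.95 [142. 209.] 433
tin 0.57 [224. 189.] 550
cup_a 0.92 [226. 292.] 1041
cup_a 0.82 [166. 301.] 1140
top {'vfov': 57.77003015183105, 'cx': 280.9937922951227, 'cy': 208.82546669295613, 'xyz': array([ 0.5176, -0.0529,  1.0732]), 'orientation': array([-0.022 ,  0.7142, -0.6995,  0.0122])}
clamp 0.92 [377. 281.] 421
clamp 0.58 [417. 197.] 340
clamp 0.55 [354. 238.] 333
board 0.86 [356. 184.] 899
board 0.63 [180. 201.] 14741
chest 0.85 [182. 202.] 14602
lid 0.63 [175. 185.] 10490
bell 0.56 [388. 231.] 300
bell 0.19 [357. 240.] 292
tin 0.7 [322. 249.] 378
cup_a 0.88 [368. 147.] 546
cup_a 0.67 [325. 148.] 511
cup_a 0.57 [356. 240.] 284
{'t': 0.9, 'q': array([ 1.1639,  0.477 ,  0.0224,  1.5554, -0.0115,  1.1093, -0.0831]), 'joint_vel': array([-0.0007, -0.0015,  0.0016,  0.0013, -0.002 ,  0.0004,  0.0005]), 'joint_torque': array([  0.001 , -59.6318,   1.6065, -28.1549,   0.0123,   0.0014,
        -0.    ]), 'eef_pos': array([ 0.1987, -0.6451,  0.2313]), 'tool_rot': array([0.    , 0.9889, 0.1488, 0.    ]), 'contact_force': array([-0.5074,  0.2108,  0.492 ]), 'torque': array([-0.0035, -0.0095,  0.0605]), 'grasp_force': 0.0, 'gripper_width': 1.0011058709829959}
```

View pics/scene0.png

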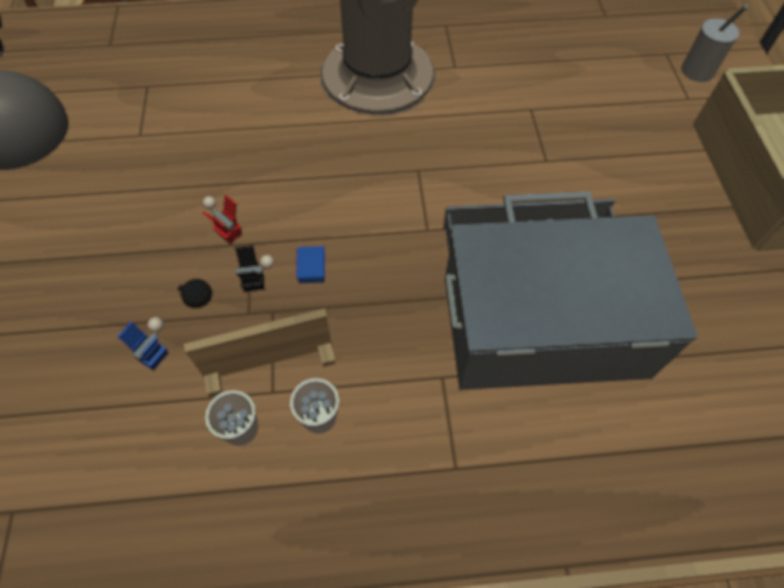

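View pics/top0.png

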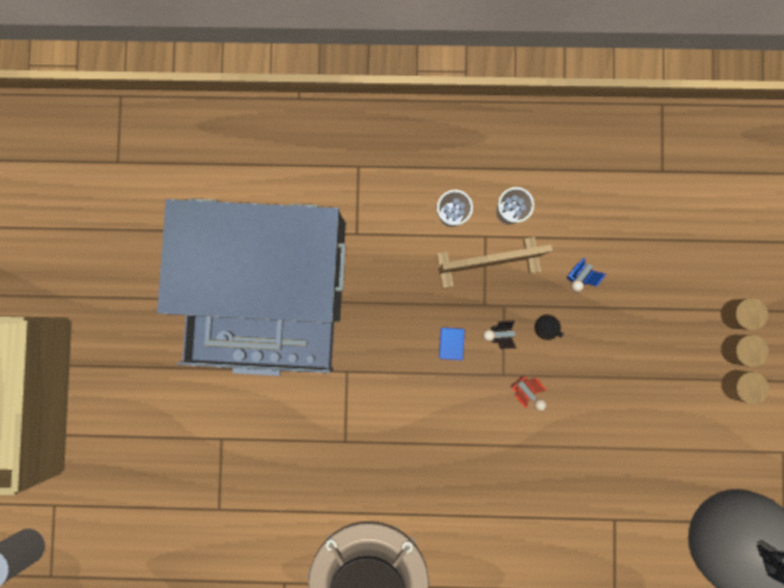

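The black clip among the three is at scene (180,190) and top (355,238). The red one at scene (162,158) and the blue one at scene (106,240) are look-alikes. I'll confirm this in one enlarged crop and measure.

Run:
```python
from h import *
np.set_printoptions(precision=4,suppress=True)
T=imaging.read_camera('top'); S=imaging.read_camera('scene')
np.save('T.npy',T);np.save('S.npy',S)
a=cv2.resize(T[165:265,308:403],None,fx=4.2,fy=4.2,interpolation=cv2.INTER_CUBIC)
b=cv2.resize(S[165:285,130:240],None,fx=3.5,fy=3.5,interpolation=cv2.INTER_CUBIC)
save('crop1',np.hstack([a,b]))if a.shape[0]==b.shape[0] else print(a.shape,b.shape)
mt=imaging.cut_out('clamp','scene')
for n,I,(x0,x1,y0,y1) in [('top',T,(335,375,225,255)),('scene',S,(165,200,170,210))]:
    c=I[y0:y1,x0:x1].astype(int)
    w=(c.min(2)>150); ys,xs=np.nonzero(w); print(n,'globe',xs.mean()+x0,ys.mean()+y0,len(xs))
    k=(c.max(2)<60); ys,xs=np.nonzero(k); print(n,'black',xs.mean()+x0,ys.mean()+y0,len(xs), cv2.minAreaRect(np.c_[xs+x0,ys+y0].astype(np.float32)))
    g=(xs.mean()+x0,ys.mean()+y0); print(ray(n,g,.04))
```

```text
top globe 349.2162162162162 239.13513513513513 37
top black 359.85714285714283 238.23015873015873 126 ((359.0, 238.5), (17.0, 14.0), 90.0)
[ 0.4923 -0.2526  0.04  ]
scene globe 190.0 185.0 9
scene black 177.76943005181346 192.27461139896374 386 ((177.0500030517578, 191.65000915527344), (33.5201416015625, 16.12761688232422), 71.56504821777344)
[ 0.4871 -0.2505  0.04  ]
```

View pics/crop1.png

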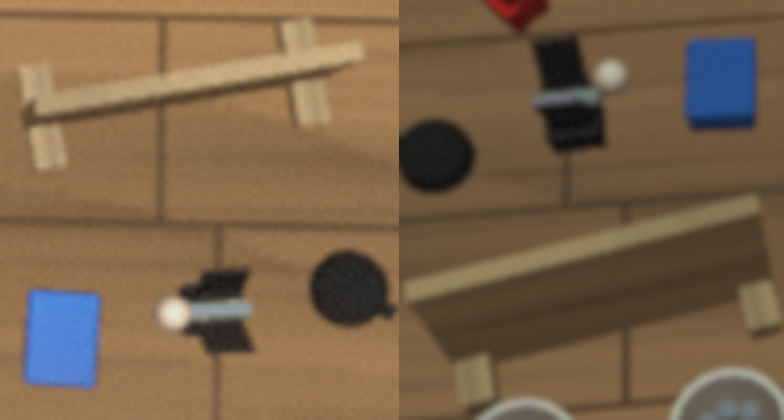

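The crop shows the black clip with its grey barrel at crop (220,310). Its globe at (174,312) points to image left, which is world +y, and the wings splay along world x. So this is the one meant. Next I'll fit the poses.

Run:
```python
from h import *
from scipy.optimize import least_squares as LS
np.set_printoptions(precision=4,suppress=True)
ct,cs=cam('top'),cam('scene')
def t(c): return ((c[0]+.5)/4.2-.5+308,(c[1]+.5)/4.2-.5+165)
def s(c): return ((c[0]-399+.5)/3.5-.5+130,(c[1]+.5)/3.5-.5+165)
f=lambda c:(c[0]/1.4,c[1]/1.4)
def fit(obs,z0,x0):
    def W(p,P): c,s_=np.cos(p[2]),np.sin(p[2]); return np.array([p[0]+c*P[0]-s_*P[1],p[1]+s_*P[0]+c*P[1],P[2]])
    def r(p): return np.concatenate([proj(None,W(p,P),ct if v=='t' else cs)[0]-px for v,P,px in obs])
    q=LS(r,x0,loss='soft_l1'); print(q.x,'yawdeg',np.degrees(q.x[2]),'\n',r(q.x).reshape(-1,2).round(1).tolist()); return q.x
h=.042
print('clamp');fit([('t',(0,.032,h+.02),t((174,312))),('s',(0,.032,h+.02),s((611,74))),
 ('t',(.0265,-.015,h+.034),t((248,270))),('t',(-.0265,-.015,h+.034),t((253,352)))],0,[.5,-.25,0])
print('board');fit([('t',(0,.1,.11),t((35,107))),('t',(0,-.1,.11),t((362,52))),('s',(0,-.1,.11),s((410,290))),('s',(0,.1,.11),s((757,203)))],0,[.6,-.2,0])
print('lid'); z=.151
fit([('t',(0,.153,z),f((166,200))),('t',(0,-.153,z),f((338,208))),('t',(-.202,-.153,z),f((332,320))),('t',(-.202,.153,z),f((160,312))),
('t',(-.248,0,.146),f((245,343))),
('s',(-.202,.153,z),f((655,219))),('s',(-.202,-.153,z),f((455,223))),('s',(0,.153,z),f((692,338))),('s',(0,-.153,z),f((468,348)))],0,[.6,.2,0])
S=np.load('S.npy');T=np.load('T.npy')
a=cv2.resize(T[135:280,105:250],None,fx=2.75,fy=2.75,interpolation=cv2.INTER_CUBIC)
b=cv2.resize(S[120:280,305:505],None,fx=2,fy=2,interpolation=cv2.INTER_CUBIC)
b=np.vstack([b,np.zeros((a.shape[0]-b.shape[0],b.shape[1],3),np.uint8)]); save('crop2',np.hstack([a,b]))
for n,p in [('bell',(390,232)),('tin',(322,247))]: print(n,ray('top',p,.025,ct))
```

```text
clamp
[ 0.4912 -0.2504  0.0796] yawdeg 4.561444084746863 
 [[-0.5, 0.7], [0.0, 0.8], [0.1, -0.4], [0.3, 0.5]]
board
[ 0.6317 -0.2241  0.1853] yawdeg 10.614065349431591 
 [[-0.3, 0.0], [-0.3, 0.2], [-1.4, 0.2], [0.4, -0.1]]
lid
[ 0.7144  0.2111 -0.0398] yawdeg -2.278176530755055 
 [[-0.1, -1.7], [0.9, -0.2], [-0.3, 2.3], [-2.6, 0.3], [-1.7, 0.8], [-0.7, -2.6], [-3.6, 0.7], [3.3, 0.3], [-0.9, 1.2]]
bell [ 0.5108 -0.3376  0.025 ]
tin [ 0.4658 -0.1523  0.025 ]
```

View pics/crop2.png

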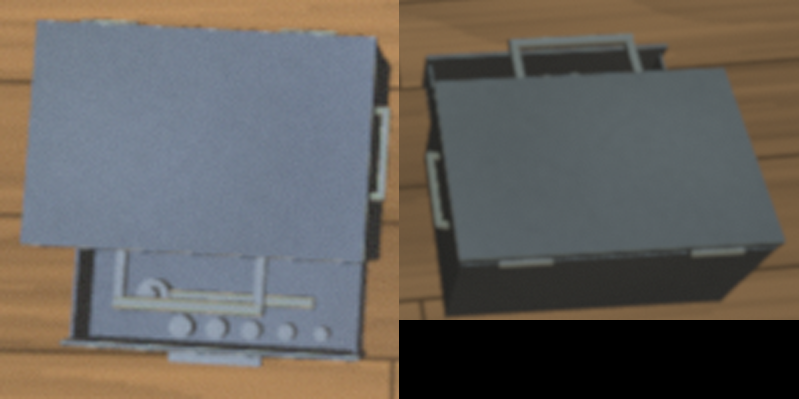

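```bash
cat > lidfit.py <<'E'
from h import *
from scipy.optimize import least_squares as LS
np.set_printoptions(precision=4,suppress=True)
ct,cs=cam('top'),cam('scene')
t=lambda c:((c[0]+.5)/2.75-.5+105,(c[1]+.5)/2.75-.5+135)
s=lambda c:((c[0]-399+.5)/2-.5+305,(c[1]+.5)/2-.5+120)
W=lambda p,P: np.array([p[0]+np.cos(p[2])*P[0]-np.sin(p[2])*P[1],p[1]+np.sin(p[2])*P[0]+np.cos(p[2])*P[1],P[2]])
z=.151
obs=[('t',(0,.153,z),t((38,22))),('t',(0,-.153,z),t((378,38))),('t',(-.202,-.153,z),t((366,262))),('t',(-.202,.153,z),t((22,243))),
('t',(-.248,0.064,.146),t((115,303))),('t',(-.248,-0.064,.146),t((262,312))),
('s',(-.202,.153,z),s((724,70))),('s',(-.202,-.153,z),s((438,82))),('s',(0,.153,z),s((782,240))),('s',(0,-.153,z),s((460,262))),
('s',(-.248,.064,.146),s((633,38))),('s',(-.248,-.064,.146),s((512,43)))]
for v in ['t','s','ts']:
    o=[k for k in obs if k[0] in v]
    r=lambda p: np.concatenate([proj(None,W(p,P),ct if v=='t' else cs)[0]-px for v,P,px in o])
    q=LS(r,[.7,.2,0]);print(q.x,r(q.x).reshape(-1,2).round(1).tolist(),'bar',W(q.x,(-.248,0,.146)))
for v,P,px in obs: print(v,P,ray(None,px,P[2],ct if v=='t' else cs))
E
python3 lidfit.py
```

```text
[ 0.7137  0.2113 -0.0339] [[-0.2, -0.8], [0.1, -0.2], [-0.5, 0.8], [-0.6, 0.8], [1.2, -0.1], [-0.0, -0.5]] bar [0.4658 0.2197 0.146 ]
[ 0.7139  0.2138 -0.0374] [[0.8, -1.4], [-1.8, -0.9], [2.6, 1.4], [-0.5, -1.1], [-1.4, 0.6], [-0.0, 0.7]] bar [0.4661 0.223  0.146 ]
[ 0.7139  0.2128 -0.0357] [[-0.8, -1.1], [-0.5, -0.2], [-1.3, 0.8], [-1.4, 0.6], [0.4, -0.3], [-0.8, -0.6], [0.2, -1.4], [-2.4, -0.7], [2.1, 1.3], [-1.0, -0.9], [-2.1, 0.6], [-0.6, 0.8]] bar [0.4661 0.2216 0.146 ]
t (0, 0.153, 0.151) [0.7168 0.3637 0.151 ]
t (0, -0.153, 0.151) [0.7079 0.0587 0.151 ]
t (-0.202, -0.153, 0.151) [0.5087 0.064  0.151 ]
t (-0.202, 0.153, 0.151) [0.519  0.3696 0.151 ]
t (-0.248, 0.064, 0.146) [0.4676 0.2867 0.146 ]
t (-0.248, -0.064, 0.146) [0.4625 0.1557 0.146 ]
s (-0.202, 0.153, 0.151) [0.521  0.3714 0.151 ]
s (-0.202, -0.153, 0.151) [0.5089 0.0718 0.151 ]
s (0, 0.153, 0.151) [0.7164 0.3628 0.151 ]
s (0, -0.153, 0.151) [0.7105 0.0614 0.151 ]
s (-0.248, 0.064, 0.146) [0.4671 0.2905 0.146 ]
s (-0.248, -0.064, 0.146) [0.4619 0.1595 0.146 ]
```

drive_tool([
  [3.3, -2.4, 0, 0, -1],
  [3.3, -2.4, 0, 0, -1],
  [3.3, -2.4, 0, 0, -1],
  [3.3, -2.4, 0, 0, -1],
  [3.3, -2.4, 0, 0, -1],
  [3.3, -2.4, 0, 0, -1],
  [3.3, -2.4, 0, 0, -1],
  [3.3, -2.4, 0, 0, -1],
])

```text
t: 1.85
eef_pos: [0.3953, -0.3826, 0.2316]
tool_rot: [0.0, 0.989, 0.149, 0.0]
contact_force: [0.0, -0.0, -0.2]
gripper_width: 1.0
grasp_force: 0.0
```

drive_tool([
  [3.3, -2.4, 0, 0, -1],
  [3.3, -2.4, 0, 0, -1],
  [3.3, -2.4, 0, 0, -1],
  [3.3, -2.7, 0, 0, -1],
  [0, 0, 0, -8.5, -1],
  [0, 0, 0, -8.5, -1],
  [0, 0, 0, -8.5, -1],
  [0, 0, 0, -8.5, -1],
])

```text
t: 2.65
eef_pos: [0.4916, -0.2503, 0.2314]
tool_rot: [0.0, 0.901, 0.434, 0.0]
contact_force: [0.6, 0.6, 0.6]
gripper_width: 1.001
grasp_force: 0.0
```

drive_tool([
  [0, 0, 0, -8.5, -1],
  [0, 0, 0, -8.5, -1],
  [0, 0, 0, -8.5, -1],
  [0, 0, 0, -8.5, -1],
  [0, 0, 0, -8.5, -1],
  [0, 0, 0, -1, -1],
  [0, 0, 0, 0, -1],
])

```text
t: 3.35
eef_pos: [0.4915, -0.2506, 0.2314]
tool_rot: [0.0, 0.679, 0.734, 0.0]
contact_force: [-0.3, -0.4, -0.8]
gripper_width: 1.001
grasp_force: 0.0
```

```bash
cat >> h.py <<'E'
def plan(pos,yaw):
    o=readout.get_obs(); M=quat(o['tool_rot']).as_matrix()
    d=M.T@(np.array(pos)-o['eef_pos'])*100
    a=np.degrees(np.arctan2(M[1,1],M[0,1])); e=(yaw-a+90)%180-90
    print('t',round(o['t'],2),'pos',o['eef_pos'].round(4),'yaw_y',round(a,2),'tilt',M[:,2].round(3),'shift cm',d.round(2),'turn deg',round(-e,2),'q',o['q'].round(2),'w',round(o['gripper_width'],3),'F',o['contact_force'].round(1),'g',round(o['grasp_force'],1))
E
python3 - <<'E'
from h import *
plan([.4912,-.2504,.2],4.56)
im=imaging.read_camera('wrist'); save('w1',im,1.4)
c=cam('wrist'); print(c[0])
h=.042;y=np.radians(4.56);Rz=R.from_euler('z',y).as_matrix();o=np.array([.4912,-.2504,h])
P=np.array([[0,0,0],[0,.032,.02],[.0265,.015,.034],[.0265,-.015,.034],[-.0265,.015,.034],[-.0265,-.015,.034]])@Rz.T+o
print(proj('wrist',P,c).round(0)*1.4)
E
```

```text
t 3.35 pos [ 0.4915 -0.2506  0.2314] yaw_y 4.43 tilt [ 0. -0. -1.] shift cm [ 0.02 -0.03  3.14] turn deg -0.13 q [ 0.7   0.31 -0.41  1.83  0.14  1.03  0.31] w 1.001 F [-0.3 -0.4 -0.8] g 0.0
{'vfov': 62.712906317867606, 'cx': 270.5973233114288, 'cy': 207.96475084000252, 'xyz': array([ 0.48664655, -0.18182336,  0.37267562]), 'orientation': array([0.13537191, 0.99002727, 0.03866001, 0.00508463])}
[[378.  259. ]
 [378.  215.6]
 [420.  246.4]
 [418.6 292.6]
 [334.6 246.4]
 [336.  292.6]]
```

View pics/w1.png

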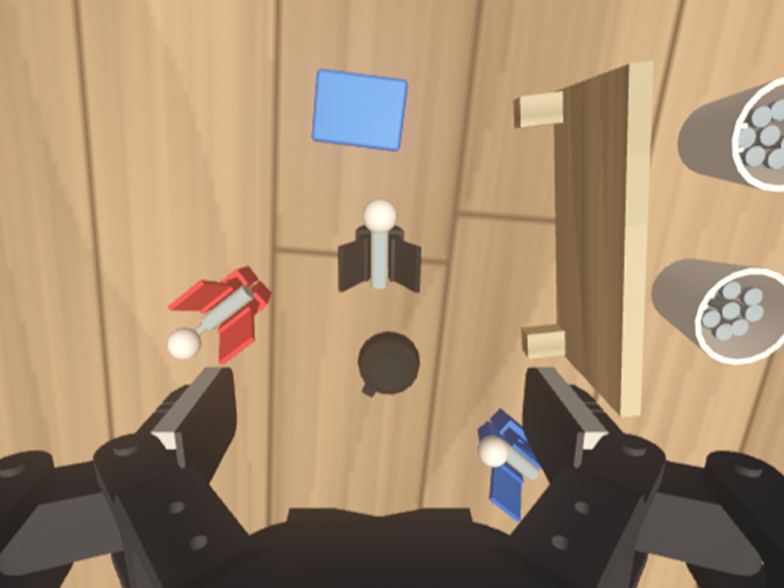

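The wrist view shows the clip where I predicted it: the globe is at (380,215) against a predicted (378,216), and the wing corners are at (340,291) and (420,291). I'll descend with the fingers open and squeeze.

drive_tool([
  [-0.2, 0.1, 3, 0, -1],
  [0, 0, 4, 0, -1],
  [0, 0, 4, 0, -1],
  [0, 0, 3.5, 0, -1],
  [0, 0, 2, 0, -1],
  [0, 0, 1.4, 0, -1],
  [0, 0, 0, 0, -1],
])

```text
t: 4.1
eef_pos: [0.4918, -0.2519, 0.0508]
tool_rot: [-0.001, 0.678, 0.735, -0.001]
contact_force: [-0.7, 0.1, 0.8]
gripper_width: 1.001
grasp_force: 0.0
```

drive_tool([
  [0, 0, 0, 0, 0],
  [0, 0, 0, 0, 0.5],
  [0, 0, 0, 0, 1],
  [0, 0, 0, 0, 1],
  [0, 0, 0, 0, 1],
  [0, 0, 0, 0, 1],
  [0, 0, 0, 0, 1],
  [0, 0, 0, 0, 1],
], squeeze=45)

```text
t: 4.9
eef_pos: [0.4914, -0.2538, 0.0551]
tool_rot: [0.0, 0.679, 0.735, -0.002]
contact_force: [-10.8, 0.8, 24.4]
gripper_width: 0.285
grasp_force: 42.6
```

Run:
```python
from h import *
plan([.6317,-.2241,.2],10.6)
c=cam('wrist');im=imaging.read_camera('wrist'); save('w2',im,1.4)
m=imaging.cut_out('board','wrist')
print([(k['conf'],k['centre']) for k in m])
```

```text
t 4.9 pos [ 0.4914 -0.2538  0.0551] yaw_y 4.53 tilt [-0.002 -0.003 -1.   ] shift cm [  1.81  14.19 -14.53] turn deg -6.07 q [ 0.63  0.54 -0.35  1.96  0.28  0.69  0.19] w 0.285 F [-10.8   0.8  24.4] g 42.6
[(0.9, [524.7, 194.5])]
```

View pics/w2.png

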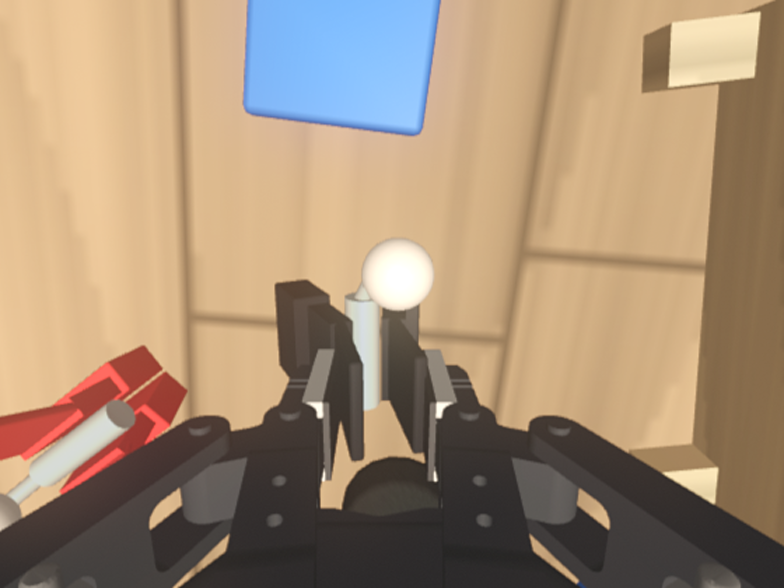

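The clip is squeezed (opening about 24 mm), but there is a 24 N upward force. The barrel at (364,350) also looks left of the finger centre (about 381), so the clip may be tilted. I'll lift a little to unload it and measure.

drive_tool([
  [0, 0, -1, 0, 1],
  [0, 0, -2, 0, 1],
  [0, 0, -4, 0, 1],
  [0, 0, -4, 0, 1],
  [0, 0, -3, 0, 1],
  [0, 0, 0, 0, 1],
  [0, 0, 0, 0, 1],
])

```text
t: 5.7
eef_pos: [0.493, -0.2526, 0.1933]
tool_rot: [0.001, 0.678, 0.735, 0.0]
contact_force: [-0.7, -0.3, -1.2]
gripper_width: 0.233
grasp_force: 48.9
```

Run:
```python
from h import *
plan([.6317,-.2241,.2],10.6)
c=cam('wrist');im=imaging.read_camera('wrist')
o=readout.get_obs();M=quat(o['tool_rot']).as_matrix();e=o['eef_pos']
# predicted points (tool frame m): pivot barrel ends if upright, pivot 10mm beyond tcp
for n,p in [('barrel+y end up',(.022,0,.004)),('barrel -y',(-.015,0,.004)),('tip mid',(0,0,0)),('globe up',(.034,.008+.0,-.008))]: print(n,proj('wrist',e+M@np.array(p),c)[0])
b=cv2.resize(imaging.read_camera('scene')[60:260,120:270],None,fx=2.1,fy=2.1,interpolation=cv2.INTER_CUBIC)
a=cv2.resize(im,None,fx=.83*1.0,fy=.83)[:,:]
a=cv2.resize(im[120:360,170:380],None,fx=1.75,fy=1.75,interpolation=cv2.INTER_CUBIC)
save('w3',np.hstack([a,b])); print(a.shape,b.shape)
```

```text
t 5.7 pos [ 0.493  -0.2526  0.1933] yaw_y 4.61 tilt [ 0.002 -0.001 -1.   ] shift cm [ 1.72 14.06 -0.65] turn deg -5.99 q [ 0.69  0.35 -0.41  1.87  0.17  0.96  0.29] w 0.233 F [-0.7 -0.3 -1.2] g 48.9
barrel+y end up [267.84766855 220.3121487 ]
barrel -y [267.94920733 294.6074677 ]
tip mid [267.85772406 269.42010056]
globe up [287.48391548 200.98455916]
(420, 368, 3) (420, 315, 3)
```

View pics/w3.png

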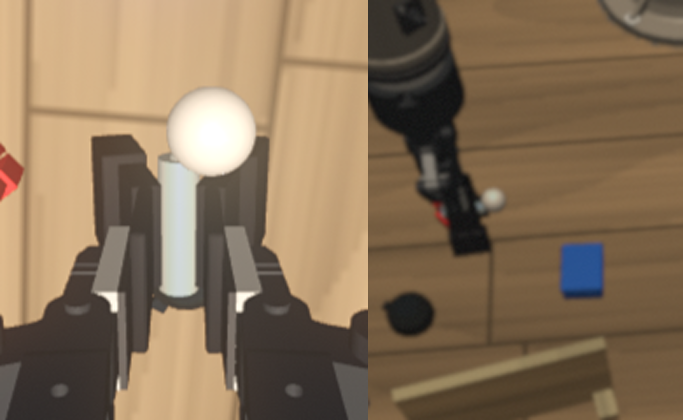

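The wings now lie flat on the pads, and the barrel at crop col 178 is centred between the fingers (174), so the clip is upright. I'll triangulate the globe to get the pivot height.

```bash
python3 - <<'E'
from h import *
from scipy.optimize import least_squares as LS
np.set_printoptions(precision=4,suppress=True)
c,cs=cam('wrist'),cam('scene')
g1=np.array([211.5/1.75-.5+170,131.5/1.75-.5+120]); g2=np.array([(124.5)/2.1-.5+120,198.5/2.1-.5+60])
o=readout.get_obs();M=quat(o['tool_rot']).as_matrix();e=o['eef_pos']
q=LS(lambda p:np.r_[proj(0,p,c)[0]-g1,(proj(0,p,cs)[0]-g2)],[.5,-.22,.2])
print(q.x,q.fun,'tool',M.T@(q.x-e),'dist',(q.x-c[3])@c[2][:,2],'diam dist',.022*c[1]/(88/1.75))
# row-only with gx known
for gx in (.030,.032,.034,.036):
    r=LS(lambda z:proj(0,e+M@np.array([gx,.008,z[0]]),c)[0][1]-g1[1],[-.01]); print(gx,r.x)
# board from earlier wrist picture w1
E
python3 - <<'E'
import sys; sys.path.insert(0,'.')
from h import *
# w1 camera pose as printed
m={'cx':270.597,'cy':207.965};f=210/np.tan(np.radians(62.7129)/2)
c=(m,f,quat([0.13537191, 0.99002727, 0.03866001, 0.00508463]).as_matrix(),np.array([0.48664655,-0.18182336,0.37267562]))
a=ray(0,(641/1.4,62/1.4),.11,c);b=ray(0,(630/1.4,415/1.4),.11,c);print(a,b,(a+b)/2,np.linalg.norm(a-b),np.degrees(np.arctan2(*(-(a-b)[:1]),(a-b)[1])))
E
```

```text
[ 0.4975 -0.2157  0.1939] [-0.0294  0.2654  1.2267  0.0754] tool [ 0.0358  0.0086 -0.0025] dist 0.1425617388603774 diam dist 0.1507729737671558
0.03 [0.0225]
0.032 [0.0141]
0.034 [0.0057]
0.036 [-0.0028]
[ 0.61342199 -0.1262513   0.11      ] [ 0.65073083 -0.32088516  0.11      ] [ 0.63207641 -0.22356823  0.11      ] 0.19817741648977563 10.851243748272212
```

drive_tool([
  [0, 0, 0, -6.2, 1],
  [0.1, 2.5, 0, 0, 1],
  [0.1, 3.5, 0, 0, 1],
  [0.1, 3.5, 0, 0, 1],
  [0.1, 3, 0, 0, 1],
  [0, 1.6, 0, 0, 1],
  [0, 0, 0, 0, 1],
])

```text
t: 6.5
eef_pos: [0.6317, -0.2198, 0.1901]
tool_rot: [-0.001, 0.636, 0.771, 0.0]
contact_force: [-0.5, -0.3, -1.2]
gripper_width: 0.236
grasp_force: 49.0
```

Run:
```python
from h import *
plan([.631,-.222,.141],10.75)
c=cam('wrist');im=imaging.read_camera('wrist')
Rz=R.from_euler('z',np.radians(10.75)).as_matrix()
P=np.array([[x,y,.11] for y in (.1,-.1,0) for x in (-.006,.006)])@Rz.T+[.632,-.2236,0]
print(proj(0,P,c).round(0)*1.4)
save('w4',im,1.4)
```

```text
t 6.5 pos [ 0.6317 -0.2198  0.1901] yaw_y 10.98 tilt [-0.002  0.002 -1.   ] shift cm [-0.21 -0.1   4.91] turn deg 0.23 q [ 0.53  0.54 -0.42  1.59  0.24  1.07  0.25] w 0.236 F [-0.5 -0.3 -1.2] g 49.0
[[364.   91. ]
 [392.   91. ]
 [365.4 490. ]
 [387.8 490. ]
 [364.  313.6]
 [389.2 313.6]]
```

View pics/w4.png

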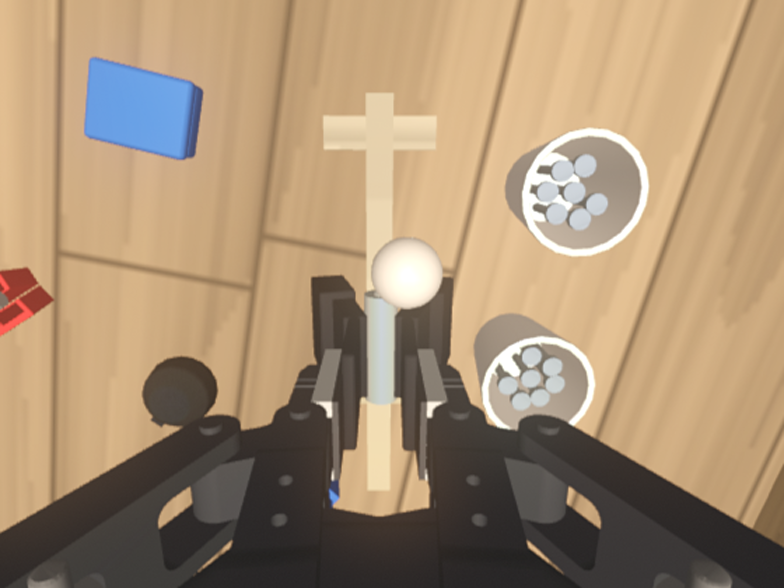

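The barrel at (380,350) lies exactly over the board's strip (col 379, rows 93–490) and is parallel to it. I'll lower straight down.

drive_tool([
  [0, 0, 1.5, 0, 1],
  [0, 0, 1.5, 0, 1],
  [0, 0, 1, 0, 1],
  [0, 0, 0.6, 0, 1],
  [0, 0, 0.3, 0, 1],
  [0, 0, 0, 0, 1],
  [0, 0, 0, 0, 1],
])

```text
t: 7.25
eef_pos: [0.6308, -0.222, 0.1438]
tool_rot: [0.0, 0.637, 0.771, 0.0]
contact_force: [0.4, -0.0, -1.3]
gripper_width: 0.234
grasp_force: 48.9
```

drive_tool([
  [0, 0, 0.3, 0, 1],
  [0, 0, 0, 0, 1],
  [0, 0, 0, 0, 1],
])

```text
t: 7.55
eef_pos: [0.6304, -0.222, 0.1404]
tool_rot: [0.0, 0.637, 0.771, 0.0]
contact_force: [-0.6, -0.1, -0.5]
gripper_width: 0.232
grasp_force: 48.9
```

Run:
```python
from h import *
plan([.631,-.222,.141],10.75)
g=None
c=cam('wrist');im=imaging.read_camera('wrist').astype(int)
w=(im.min(2)>185).astype(np.uint8); n,l,s,ce=cv2.connectedComponentsWithStats(w)
print([(s[i].tolist(),ce[i].round(1).tolist()) for i in range(1,n) if s[i,4]>300])
im=imaging.read_camera('scene'); save('s5',im[130:260,110:260],4)
```

```text
t 7.55 pos [ 0.6304 -0.222   0.1404] yaw_y 10.82 tilt [ 0. -0. -1.] shift cm [-0.01  0.05 -0.06] turn deg 0.07 q [ 0.53  0.59 -0.4   1.63  0.27  0.98  0.22] w 0.232 F [-0.6 -0.1 -0.5] g 48.9
[([399, 82, 111, 113, 3650], [444.2, 134.8]), ([439, 140, 32, 32, 513], [454.3, 155.3]), ([268, 173, 47, 47, 1698], [291.3, 195.8]), ([265, 213, 16, 77, 1107], [272.8, 251.5]), ([362, 263, 96, 64, 962], [414.1, 284.6]), ([413, 281, 17, 28, 357], [421.2, 294.1])]
```

View pics/s5.png

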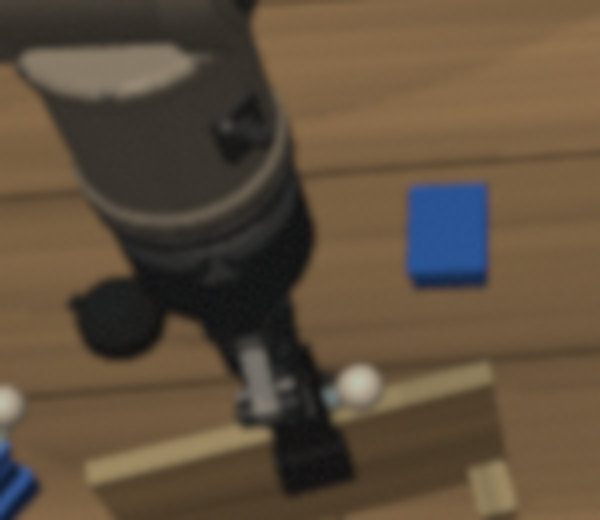

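The jaw shows over the board's far face at (315,460) in the crop. I'll release, then rise.

drive_tool([
  [0, 0, 0.2, 0, 0.2],
  [0, 0, 0, 0, -0.3],
  [0, 0, 0, 0, -1],
  [0, 0, 0, 0, -1],
  [0, 0, 0, 0, -1],
  [0, 0, -1, 0, -1],
  [0, 0, -3, 0, -1],
  [0, 0, -4, 0, -1],
])

```text
t: 8.45
eef_pos: [0.6292, -0.2217, 0.218]
tool_rot: [-0.002, 0.637, 0.771, -0.001]
contact_force: [0.5, 0.0, 0.8]
gripper_width: 1.001
grasp_force: 0.0
```

drive_tool([
  [0, 0, -4, 0, -1],
  [0, 0, -4, 0, -1],
  [0, 0, 0, 0, -1],
  [0, 0, 0, 0, -1],
])

```text
t: 8.85
eef_pos: [0.631, -0.222, 0.3003]
tool_rot: [0.002, 0.637, 0.771, 0.001]
contact_force: [0.1, 0.2, -0.2]
gripper_width: 0.996
grasp_force: 0.0
```

Run:
```python
from h import *
plan([.466,.221,.25],-2.05)
c=cam('wrist');im=imaging.read_camera('wrist')
a=cv2.resize(im[60:300,140:400],None,fx=1.5,fy=1.5,interpolation=cv2.INTER_CUBIC)
b=imaging.read_camera('scene')[150:270,140:260]; b=cv2.resize(b,None,fx=3,fy=3,interpolation=cv2.INTER_CUBIC)
save('w6',np.hstack([a,b]))
Rz=R.from_euler('z',np.radians(10.75)).as_matrix()
for pz in (.118,.124,.130):
  P=np.array([[0,0,0],[.0,.032,.02]]); P=np.vstack([P,[[.020*np.sin(.14),.032,.02]]])
  P=P@Rz.T+[.632,-.2216,pz]
  print(pz,((proj(0,P,c)-[140,60])*1.5).round(0).tolist(),((proj('scene',P)-[140,150])*3+[390,0]).round(0).tolist())
```

```text
t 8.85 pos [ 0.631  -0.222   0.3003] yaw_y 10.82 tilt [ 0.003 -0.001 -1.   ] shift cm [46.61 -7.91  4.94] turn deg 12.87 q [ 0.55  0.45 -0.43  1.47  0.19  1.26  0.28] w 0.996 F [ 0.1  0.2 -0.2] g 0.0
0.118 [[196.0, 189.0], [196.0, 143.0], [201.0, 143.0]] [[520.0, 249.0], [563.0, 223.0], [564.0, 227.0]]
0.124 [[196.0, 191.0], [196.0, 144.0], [201.0, 144.0]] [[518.0, 245.0], [562.0, 219.0], [563.0, 223.0]]
0.13 [[196.0, 193.0], [196.0, 145.0], [201.0, 145.0]] [[516.0, 241.0], [561.0, 215.0], [561.0, 218.0]]
```

View pics/w6.png

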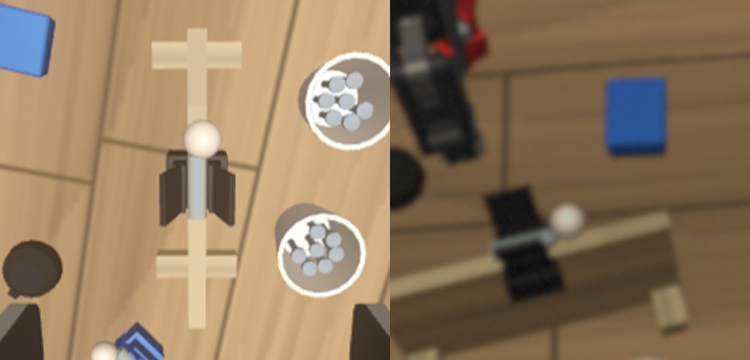

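The lamp is clipped squarely. Its globe is at (202,139) in the wrist crop and (567,219) in the scene crop, which puts the pivot at about 0.126 m, with the wings even on both sides. Next I move to the bar.

drive_tool([
  [2.5, -0.4, 0, 0, -0.5],
  [4, -0.7, 0, 0, 0],
  [4, -0.7, 0, 0, 0],
  [4, -0.7, 0, 0, 0],
  [4, -0.7, 0, 0, 0],
  [4, -0.7, 0, 0, 0],
  [4, -0.7, 0, 0, 0],
  [4, -0.7, 0, 0, 0],
])

```text
t: 9.75
eef_pos: [0.5195, 0.0688, 0.297]
tool_rot: [-0.001, 0.637, 0.771, -0.001]
contact_force: [1.7, 0.3, -1.3]
gripper_width: 0.496
grasp_force: 0.0
```

drive_tool([
  [4, -0.7, 0, 0, 0],
  [4, -0.7, 0, 0, 0],
  [4, -0.7, 0, 0, 0],
  [3, -0.6, 0, 0, 0],
  [1.1, -0.6, 0, 0, 0],
  [0, 0, 0, 6.4, 0],
  [0, 0, 0, 6.4, 0],
  [0, 0, 0, 0, 0],
])

```text
t: 10.55
eef_pos: [0.4583, 0.2185, 0.2974]
tool_rot: [-0.0, 0.72, 0.694, -0.001]
contact_force: [-0.1, -0.7, 0.5]
gripper_width: 0.499
grasp_force: 0.0
```

Run:
```python
from h import *
np.set_printoptions(precision=4,suppress=True)
plan([.466,.221,.25],-2.05)
c=cam('wrist');im=imaging.read_camera('wrist'); save('w7',im,1.4)
Rz=R.from_euler('z',-.0357).as_matrix()
P=np.array([[-.248,.058,.146],[-.248,-.058,.146],[-.202,.153,.151],[-.202,-.153,.151]])@Rz.T+[.7139,.2128,0]
print((proj(0,P,c)*1.4).round(0).tolist())
```

```text
t 10.55 pos [0.4583 0.2185 0.2974] yaw_y -2.09 tilt [-0.002 -0.001 -1.   ] shift cm [0.29 0.77 4.73] turn deg -0.04 q [ 0.02  0.2  -0.66  1.83  0.13  1.16 -0.73] w 0.499 F [-0.1 -0.7  0.5] g 0.0
[[392.0, 170.0], [390.0, 353.0], [481.0, -17.0], [456.0, 482.0]]
```

View pics/w7.png

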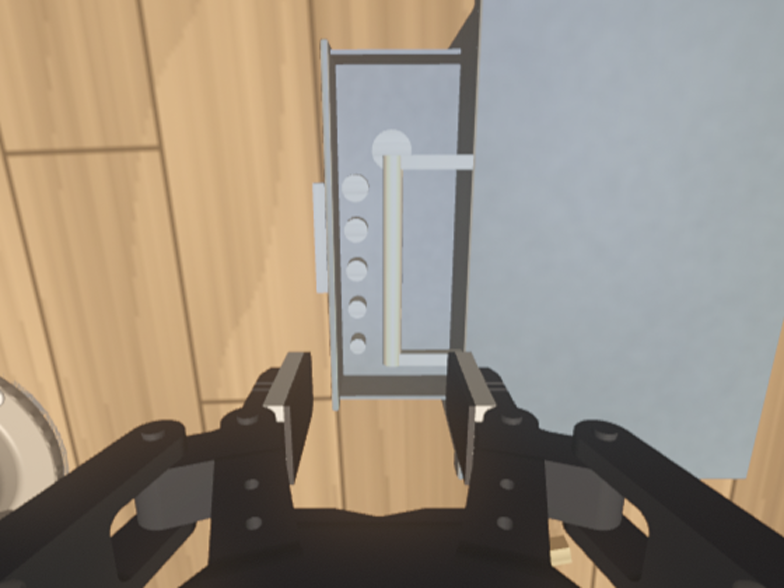

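The bar spans (393,155) to (392,365), which matches the prediction (392,170)–(390,353). I'll descend onto it and pinch.

drive_tool([
  [0.3, 0.8, 2, 0, 0],
  [0, 0, 4, 0, 0],
  [0, 0, 4, 0, 0],
  [0, 0, 3, 0, 0],
  [0, 0, 2.2, 0, 0],
  [0, 0, 1.5, 0, 0],
  [0, 0, 0.5, 0, 0],
  [0, 0, 0, 0, 0],
], squeeze=40)

```text
t: 11.4
eef_pos: [0.4666, 0.2221, 0.1261]
tool_rot: [-0.0, 0.719, 0.695, -0.0]
contact_force: [0.4, 0.7, -0.0]
gripper_width: 0.504
grasp_force: 0.0
```

drive_tool([
  [0, 0, 0, 0, 0.5],
  [0, 0, 0, 0, 1],
  [0, 0, 0, 0, 1],
  [0, 0, 0, 0, 1],
  [0, 0, 0, 0, 1],
])

```text
t: 11.9
eef_pos: [0.4664, 0.2227, 0.1274]
tool_rot: [0.0, 0.719, 0.695, 0.0]
contact_force: [-3.0, -1.0, 4.8]
gripper_width: 0.125
grasp_force: 39.0
```

Run:
```python
from h import *
plan([.466,.221,.127],-2.05)
r=np.radians
f=lambda a:np.array([-.248*np.cos(r(a))+.006*np.sin(r(a)),.248*np.sin(r(a))+.006*np.cos(r(a))])
for a in range(0,50,2): print(a,((f(a+2)-f(a))*100).round(2),end=' ')
print(f(50)-f(0))
```

```text
t 11.9 pos [0.4664 0.2227 0.1274] yaw_y -1.96 tilt [ 0.001  0.    -1.   ] shift cm [-0.18 -0.04  0.04] turn deg 0.09 q [-0.07  0.42 -0.6   1.99  0.32  0.82 -0.89] w 0.125 F [-3.  -1.   4.8] g 39.0
0 [0.04 0.87] 2 [0.07 0.86] 4 [0.1  0.86] 6 [0.13 0.86] 8 [0.16 0.85] 10 [0.19 0.85] 12 [0.22 0.84] 14 [0.24 0.83] 16 [0.27 0.82] 18 [0.3  0.81] 20 [0.33 0.8 ] 22 [0.36 0.79] 24 [0.38 0.78] 26 [0.41 0.76] 28 [0.44 0.75] 30 [0.46 0.73] 32 [0.49 0.71] 34 [0.51 0.7 ] 36 [0.54 0.68] 38 [0.56 0.66] 40 [0.58 0.64] 42 [0.61 0.62] 44 [0.63 0.6 ] 46 [0.65 0.58] 48 [0.67 0.55] [0.09318494 0.18783575]
```

Pinched (10.6 mm opening, 39 N). I'll raise along the arc at 2° per row.

drive_tool([
  [0, 0.04, -0.87, 0, 1],
  [0, 0.07, -0.86, 0, 1],
  [0, 0.1, -0.86, 0, 1],
  [0, 0.13, -0.86, 0, 1],
  [0, 0.16, -0.85, 0, 1],
  [0, 0.19, -0.85, 0, 1],
  [0, 0.22, -0.84, 0, 1],
  [0, 0.24, -0.83, 0, 1],
])

```text
t: 12.7
eef_pos: [0.477, 0.2223, 0.1951]
tool_rot: [-0.001, 0.719, 0.695, -0.001]
contact_force: [-5.5, 3.1, -1.8]
gripper_width: 0.121
grasp_force: 38.9
```

drive_tool([
  [0, 0.27, -0.82, 0, 1],
  [0, 0.3, -0.81, 0, 1],
  [0, 0.33, -0.8, 0, 1],
  [0, 0.36, -0.79, 0, 1],
  [0, 0.38, -0.78, 0, 1],
  [0, 0.41, -0.76, 0, 1],
  [0, 0.44, -0.75, 0, 1],
  [0, 0.46, -0.73, 0, 1],
])

```text
t: 13.5
eef_pos: [0.5051, 0.2214, 0.2576]
tool_rot: [-0.001, 0.719, 0.695, -0.002]
contact_force: [-9.9, 1.7, 3.0]
gripper_width: 0.127
grasp_force: 38.9
```

drive_tool([
  [0, 0.49, -0.71, 0, 1],
  [0, 0.51, -0.7, 0, 1],
  [0, 0.54, -0.68, 0, 1],
  [0, 0.56, -0.66, 0, 1],
  [0, 0.58, -0.64, 0, 1],
  [0, 0.61, -0.62, 0, 1],
  [0, 0.63, -0.6, 0, 1],
  [0, 0.65, -0.58, 0, 1],
])

```text
t: 14.3
eef_pos: [0.5502, 0.22, 0.3113]
tool_rot: [-0.001, 0.719, 0.695, -0.002]
contact_force: [-15.0, -1.2, 14.0]
gripper_width: 0.126
grasp_force: 40.1
```

drive_tool([
  [0, 0.67, -0.55, 0, 1],
  [0, 0, 0, 0, 1],
  [0, 0, 0, 0, 1],
  [0, 0, 0, 0, 1],
  [0, 0, 0, 0, 1],
])

```text
t: 14.8
eef_pos: [0.5578, 0.2197, 0.3173]
tool_rot: [-0.0, 0.719, 0.695, -0.001]
contact_force: [-13.8, -1.9, 14.8]
gripper_width: 0.123
grasp_force: 40.6
```

Run:
```python
from h import *
o=readout.get_obs(); plan([.5589,.218,.3148],-2.05)
b=o['eef_pos']+[0,0,.019]; d=np.hypot(*(b[:2]-[.7139,.2128])); 
print('angle',np.degrees(np.arctan2(b[2]-.14,d)-np.arctan2(.006,.248)), 'radius',np.hypot(d,b[2]-.14))
im=imaging.read_camera('scene'); save('s8',im,1.4)
c=cam('scene'); Rz=R.from_euler('z',-.0357).as_matrix()
for a in (45,50,55):
  P=np.array([[-.202,.153,.011],[-.202,-.153,.011],[-.248,.064,.006],[-.248,-.064,.006]])@R.from_euler('y',a,degrees=True).as_matrix().T@Rz.T+[.7139,.2128,.14]
  print(a,(proj(0,P,c)*1.4).round(0).tolist())
```

```text
t 14.8 pos [0.5578 0.2197 0.3173] yaw_y -1.92 tilt [-0.002 -0.001 -1.   ] shift cm [-0.17  0.12  0.25] turn deg 0.13 q [-0.    0.35 -0.62  1.6   0.21  1.26 -0.69] w 0.123 F [-13.8  -1.9  14.8] g 40.6
angle 50.089466092421596 radius 0.25090357292057647
45 [[715.0, 190.0], [468.0, 201.0], [644.0, 155.0], [540.0, 159.0]]
50 [[723.0, 193.0], [471.0, 204.0], [653.0, 157.0], [546.0, 161.0]]
55 [[731.0, 197.0], [473.0, 209.0], [662.0, 161.0], [551.0, 165.0]]
```

View pics/s8.png

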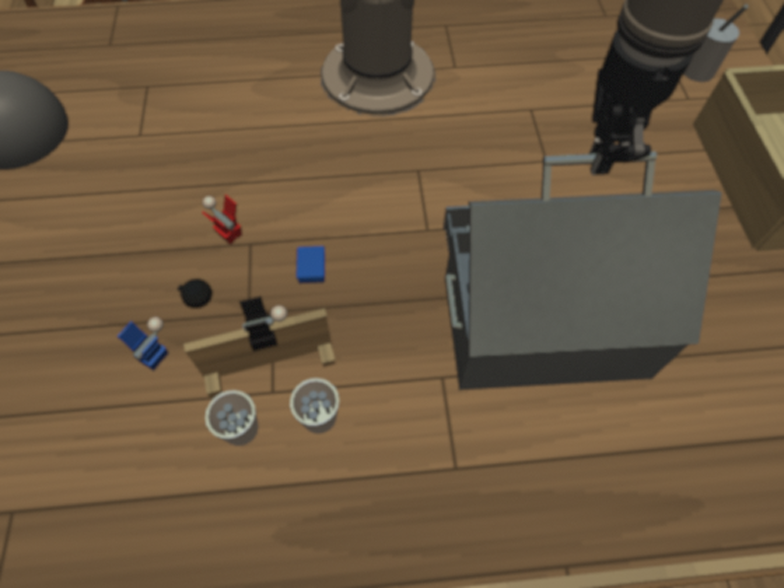

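The scene shows the bar at (546,160)–(653,157), exactly where I predicted it for 50°, with the fingers holding it. The lamp is still clipped on the board and the bystanders haven't moved. Handing in.

```bash
python3 -c "
from h import *
print(hand_in())"
```

```text
the job is handed in; nothing more can be done
None
```

The lamp is clipped squarely on the pine board and released, the lid is held still at about 50° by its bar, the bell, tin and cups look unmoved in the last picture, and the job is handed in (no verdict was returned).

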